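Fetch the spare bush from the deep parts bin with the picking hook

TASK

A spare bush hangs by its hanger plate deep inside the tall narrow steel bin, the two ears of its plate caught under lip strips. Take the picking hook from its wooden rest, catch the bar on top of the hanger, draw it along the ledges towards the robot's end of the bin, feeling gently for the notches in the lips where it lifts free, then lift it out and stand it upright in the low cardboard tray. Move the hanger with the hook only, never force it or the hook against the bin, set it down softly, leave the other things where they are, and hang the hook back upright on its rest.

Things in the scene. Friction and masses are not known exactly. Their poses are not given: they have to be found in the camera images.
- bin: Fixed tall narrow cream steel bin, open at the top only. Outside 146 (x) x 76 (y) x 150 mm high, walls 3 mm, inside 140 x 70 mm. Origin: centre of its underside on the bench; x is its long direction, z up.
- bin_ledge (a point): Point on the bin's middle axis, 45 mm up, level with the tops of two ledges, one along each long wall, 14 mm wide with a 42 mm channel between; the hanger's plate slides on them. Over each ledge, along its wall, runs a lip strip 6.5 mm wide (57 mm clear between the two) and 4 mm thick, underside 54 mm up (4 mm over the plate): it holds the ears down.
- bin_notch (a point): Point on the bin's middle axis, 54 mm up, 5 mm to -x of its origin. Each lip strip has one notch 20 mm long (x), the two opposite each other; their middle lies unmeasured, differing from bin to bin, within 20 mm either way of this point along x. Only there do the 10 mm ears, drawn along -x, lift free; a lift held by more than the hanger's weight means the ears are under the lips: lower, shift along, try again.
- hanger: Loose steel hanger with spare bush, 160-250 g. Origin: centre of the bush's underside; z up. Bush 34 mm across, 30 mm high; on it a plate 56 (x) x 53 (y) x 5 mm (30 to 35 mm up) with an ear 10 mm long (x) midway on each side (67 mm over both), a staple on top and two 7 mm deep keels below (39 mm over both). Starts on the ledges (origin 15 mm above the bin's), axes along the bin's, 29 to 38 mm to +x of its middle.
- hanger_bar (a point): Centre of the hanger's staple bar, 60 mm above the hanger's origin: 6 mm diameter, along y, clear length 26 mm between its legs (38 mm over all), clear gap of 22 mm between bar underside and plate top.
- rod: The picking hook, loose, about 200 g. Origin: on the shaft's axis at the underside of its collar; z up along the shaft, x the way the toe points. Collar 40 (x) x 36 (y) x 6 mm; above it a dark wooden handle 30 (x) x 22 (y) mm, to 58 mm above the origin. Below it a steel shaft of 8 mm diameter down to the toe.
- rod_toe (a point): Middle of the hook's toe, 11 mm to +x of the shaft's axis and 116 mm below the hook's origin. The toe is a 7 mm round bar along +x that ends in an upturned tip, whose axis is 22 mm from the shaft's axis (clear gap 14.5 mm between shaft and tip); tip top 106 mm, toe underside 119.5 mm below the hook's origin.
- rod_grip (a point): Centre of the hook's handle, where to hold it: 34 mm above the hook's origin (28 mm above the collar's top), same axes; 22 mm wide along y, 30 mm along x.
- rest: Fixed rest for the hook: base 90 x 80 x 8 mm, two upright plywood cheeks 60 mm long (x), 12 mm thick, top 140 mm above the bench, with a 14 mm slot between them, open above and at both ends, along x. Origin: centre of the underside. The hook's collar sits on the cheeks, its shaft in the slot, toe along x; it starts with the toe to the rest's +x.
- rest_top (a point): Top centre of the rest's slot, 140 mm above the bench: where the hook's origin sits.
- tray: Fixed low open cardboard tray 180 (x) x 150 (y) x 30 mm high, walls 4 mm, floor 4 mm thick. Origin: centre of its underside.
- tape: Bystander: roll of clear tape lying flat, 60 mm diameter, 24 mm high.
- bush: Bystander: loose bush standing on the bench, 38 mm diameter, 32 mm high, no plate.
- can: Bystander: can 52 mm diameter, 100 mm high.
- carton: Bystander: carton 60 x 80 x 50 mm.
- carton2: Bystander: carton 60 x 70 x 40 mm.
- wrench: Bystander: wrench 170 mm long lying flat.
There are look-alikes about, which are no part of the job. What is shaped like the rod but purple is not meant. There is more than one size of the rest; the job needs the larger.

How it is judged:
By the outcome, as a careful person would: the job done as asked, in the order asked, and still so for the second after the job is handed in, with the robot touching nothing.
It also fails if it takes over 72 s, if anything falls off the work surface, if the arm or the gripper's body presses on something with over 40 N, if the wrist force passes 120 N, or if a joint passes its speed limit or range.

ROBOT

A 6-joint arm with a two-finger parallel gripper is mounted at the origin on the work surface. World frame = base frame: x ahead of the robot, y to its left, z up, the work surface at z = 0. Lengths are in m, angles in rad, forces in N, time in s.
With the tool pointing down it reaches from about 0.3 to 0.75 m from the base axis. Payload 8.5 kg.
Tool frame: the origin (TCP) lies midway between the tips of the shut fingers; the grasp point (between the pads) lies 19 mm behind it; z points along the fingers, y is the direction in which the jaws open and shut (so a half turn about z gives the same grasp; the last joint's range is limited). The gripper opens to 88 mm and grips with 3 to 60 N. Pads are 18 mm wide; open, the fingers measure 123 mm over their backs; the gripper's body (75 mm by 187 mm) begins 45 mm behind the grasp point.
Start: joints at [1.073, 0.381, 1.297, -0, 1.464, -0.215], TCP at [0.153, 0.528, 0.239] pointing down, gripper open.
Joint ranges: [-3.11, 3.11], [-0.89, 2.33], [0.22, 2.48], [-1.42, 4.56], [0.17, 2.85], [-2.88, 2.88]. Speed limits (rad/s): [2.39, 2.39, 3.14, 3.14, 3.14, 3.14].

INTERFACE

Orientations are given as [roll, pitch, yaw] about the fixed x, y, z axes, in that order (R = Rz(yaw) Ry(pitch) Rx(roll)).
In Python, from rig import arm gives the robot as it stands. Calls block until the motion is done:
- arm.reach(position, orientation): joint-space move of the TCP to a pose.
- arm.move_straight(position, rate=0.15, rotation=None): straight line of the TCP; rotation=None keeps the orientation; rate is the mean speed in m/s.
- arm.movej(angles): joint-space move.
- arm.command_gripper(opening, newtons=None): opening from 0.0 (shut) to 1.0 (fully open); newtons is the grip in N (None keeps the last); returns when the fingers have stopped.
- arm.dwell(seconds).
- arm.solve_ik(position, orientation): joint angles nearest the present ones, or None.
- arm.read_camera(name): name is "scene" or "top"; returns a dict with "pixels" (384x512x3 uint8, red, green, blue), "vertical_fov" (degrees; the focal length in pixels is half the picture's height over the tangent of half this angle, whatever the lens; pixels are square), "cx", "cy" (the principal point, pixels), "dist_coeffs" ([k1, k2, p1, p2, k3] as OpenCV has them; the pictures are not rectified), "eye" and "attitude" of the camera in the world. Camera axes: x right, y up, looking along -z (the intrinsics and any distortion apply to the point x, -y, -z); pixel columns grow to the right and rows downward; lengths in m; the calibration is good to about 2 mm. A picture is of the moment at which its call begins. There is no depth.
A pose or a line that the arm cannot do raises arm.IKError and nothing moves.
- arm.sign_off(): hands the job in, once; it reports no verdict.
Trained networks look in a picture, given as the dict that the camera call returned (one of the last four; its "shot" number tells which), for a name from the list of things; names that differ only in an ending like _2 or _b are one class to them, and where a whole thing is asked for, a point or a joint stands for the part that bears it (a point fixed in the world has none). Each returns a list of dicts, best first, with "p" (0 to 1); they miss things now and then, are a little off and sometimes report something else, mostly with a low value. They report only what shows in the picture. A call takes as long as a camera call. They do not tell look-alikes from the thing itself.
- arm.look_for(picture, label): "at" ([x, y, z] in m, in the coordinates of the camera as it stood for that picture, good to about 4 mm: the middle of the surface that is visible of it).
- arm.cut_out(picture, label): "pixels" (384x512 bool, what is visible of it).
Readings, each from a call of its own:
- arm.read_time_s(): time.
- arm.read_qpos(): joint angles.
- arm.read_qd(): joint speeds.
- arm.read_tau(): joint torques, N m.
- arm.read_ee_pos(): TCP position.
- arm.read_tcp_rot(): TCP orientation.
- arm.read_contact_force(): force on the tool from outside, world axes, zero at the start.
- arm.read_torque(): the same for the moment, N m.
- arm.read_finger_gap(): opening from 0.0 (shut) to 1.0 (fully open).
Only numpy, scipy, OpenCV 4.12 (cv2) and the standard library are available. Lean on these libraries where they do the work, as an engineer would, in place of code of your own. Each camera call takes 0.05 s, during which the arm holds its last target. There are 200 camera calls.

## Working session

There is one attempt and no reset: what is moved stays moved. The work goes in short steps, each a Python script; the robot and the scene stay as the last script left them, time stands still between calls to the robot, and variables do not carry over. Pictures are saved under pics/ and viewed, about 8 in all and at most 12, crops included, and the job is handed in when it is done.

```bash
ls; mkdir -p pics; cat > h.py <<'E'
import numpy as np, cv2
from rig import arm
from scipy.spatial.transform import Rotation as R
def cam(n):
    return arm.read_camera(n)
def pose(c):
    a=np.array(c["attitude"],float)
    M=a if a.shape==(3,3) else R.from_euler('xyz',a).as_matrix()
    return np.array(c["eye"],float),M
def K(c):
    f=c["pixels"].shape[0]/2/np.tan(np.radians(c["vertical_fov"])/2)
    return np.array([[f,0,c["cx"]],[0,f,c["cy"]],[0,0,1.]])
def ray(c,uv):
    e,M=pose(c); p=cv2.undistortPoints(np.array(uv,float).reshape(-1,1,2),K(c),np.array(c["dist_coeffs"],float)).reshape(-1,2)
    return e,np.c_[p[:,0],-p[:,1],-np.ones(len(p))]@M.T
def atz(c,uv,z):
    e,d=ray(c,uv); return e+d*((z-e[2])/d[:,2])[:,None]
def proj(c,P):
    e,M=pose(c); q=(np.atleast_2d(P)-e)@M; q=q*[1,-1,-1]
    return cv2.projectPoints(q.reshape(-1,1,3),np.zeros(3),np.zeros(3),K(c),np.array(c["dist_coeffs"],float))[0].reshape(-1,2)
def w(c,at):
    e,M=pose(c); return e+M@np.array(at)
def save(img,n): cv2.imwrite("pics/"+n,cv2.cvtColor(img,cv2.COLOR_RGB2BGR))
E
python3 - <<'E'
from h import *
np.set_printoptions(precision=4,suppress=True)
cs={n:cam(n) for n in("top","scene")}
for n,c in cs.items():
    save(c["pixels"],n+"0.png"); print(n,c["eye"],c["attitude"],c["vertical_fov"],c["cx"],c["cy"],c["dist_coeffs"])
    for l in("bin","hanger","hanger_bar","rod","rod_toe","rod_grip","rest","rest_top","tray","can","carton","carton2","bush","tape","wrench"):
        print(l,[(w(c,d["at"]).round(4).tolist(),round(d["p"],2)) for d in arm.look_for(c,l)[:3]])
E
```

```text
pics
top [ 0.3652 -0.0386  1.297 ] [ 0.1352 -0.0114 -1.5505] 45.66938163466946 248.9210204747491 203.33672319458614 [-0.0152  0.      0.      0.      0.    ]
bin [([0.529, -0.0163, 0.0574], 0.88)]
hanger [([0.5655, -0.0255, 0.0483], 0.79)]
hanger_bar [([0.5672, -0.0262, 0.0503], 0.82), ([0.5295, -0.0232, 0.0561], 0.25)]
rod [([0.4891, -0.2605, 0.1818], 0.82), ([0.6811, -0.3914, 0.0228], 0.82), ([0.5332, -0.0175, 0.0558], 0.47)]
rod_toe [([0.4931, -0.2665, 0.1785], 0.81), ([0.6815, -0.3879, 0.0249], 0.75), ([0.4165, -0.1147, 0.0286], 0.54)]
rod_grip [([0.6853, -0.3871, 0.0267], 0.76), ([0.4869, -0.2671, 0.1778], 0.6)]
rest [([0.5538, -0.1468, 0.0091], 0.72), ([0.4811, -0.2541, 0.0069], 0.55)]
rest_top [([0.5555, -0.142, 0.0076], 0.95), ([0.4772, -0.2593, 0.0079], 0.78)]
tray [([0.5129, 0.2753, 0.0051], 0.66), ([0.4823, -0.2545, 0.0052], 0.41), ([0.3231, -0.3004, -0.0001], 0.29)]
can [([0.6663, -0.1202, 0.0996], 0.63)]
carton [([0.6686, 0.1455, 0.0512], 0.88), ([0.6623, -0.2135, 0.0322], 0.83)]
carton2 [([0.6686, 0.1455, 0.0512], 0.88), ([0.6623, -0.2135, 0.0322], 0.83)]
bush [([0.4196
[... 433 characters left out ...]
.5055, -0.2827, 0.1698], 0.55)]
rod_toe [([0.6359, -0.3866, 0.0316], 0.95), ([0.5056, -0.2809, 0.1685], 0.93), ([0.5553, -0.0593, 0.1017], 0.53)]
rod_grip [([0.51, -0.2816, 0.1682], 0.87), ([0.6359, -0.3834, 0.034], 0.61)]
rest [([0.5703, -0.1577, 0.0462], 0.98), ([0.5159, -0.2878, 0.0518], 0.63)]
rest_top [([0.5665, -0.1614, 0.0523], 0.91), ([0.5178, -0.2903, 0.0536], 0.73)]
tray [([0.5155, 0.2778, 0.0038], 0.55)]
can [([0.687, -0.1412, 0.074], 0.96)]
carton [([0.6808, 0.1214, 0.047], 0.81), ([0.6755, -0.2253, 0.0424], 0.73)]
carton2 [([0.6808, 0.1214, 0.047], 0.81), ([0.6755, -0.2253, 0.0424], 0.73)]
bush [([0.4242, -0.1275, 0.0299], 0.62)]
tape []
wrench [([0.3264, -0.3138, 0.007], 0.76)]
```

```bash
python3 - <<'E'
import cv2
t=cv2.imread("pics/top0.png"); cv2.imwrite("pics/top0b.png",cv2.resize(t,(800,600),interpolation=cv2.INTER_CUBIC))
t=cv2.imread("pics/scene0.png"); cv2.imwrite("pics/scene0b.png",cv2.resize(t,(800,600),interpolation=cv2.INTER_CUBIC))
E
```

```text
(no output)
```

View pics/top0b.png

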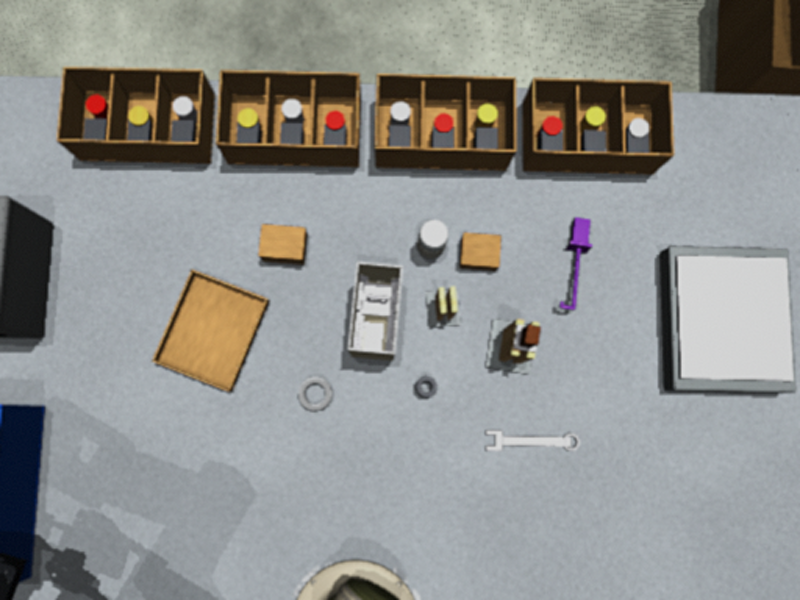

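View pics/scene0b.png

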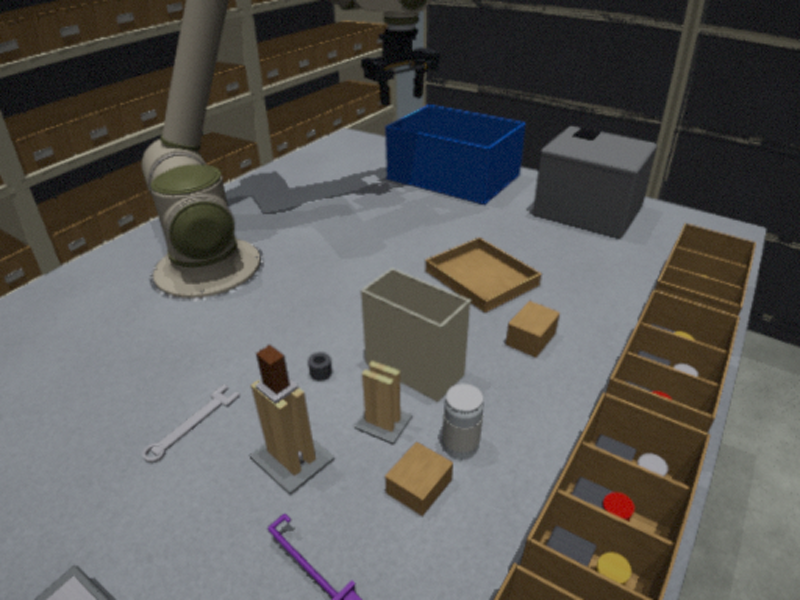

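The first view shows the larger rest carrying the hook at about (525,335), the small rest at (447,303), and the bin at (376,308) with the hanger at its far (+x) end. The tray is tilted at (212,330). Next I'll zoom in for the corners.

```bash
python3 - <<'E'
import cv2, numpy as np
t=cv2.imread("pics/top0.png"); s=cv2.imread("pics/scene0.png")
def crop(im,x,y,w,h,k):
    o=cv2.resize(im[y:y+h,x:x+w],None,fx=k,fy=k,interpolation=cv2.INTER_CUBIC)
    for i in range(0,w,10):
        cv2.putText(o,str(x+i),(int((i+.5)*k)-8,9),0,.32,(0,0,255),1); cv2.line(o,(int((i+.5)*k),10),(int((i+.5)*k),14),(0,0,255),1)
    for i in range(0,h,10):
        cv2.putText(o,str(y+i),(0,int((i+.5)*k)+4),0,.32,(0,0,255),1); cv2.line(o,(24,int((i+.5)*k)),(28,int((i+.5)*k)),(0,0,255),1)
    return o
a=np.hstack([crop(t,217,163,50,75,8)[:600],crop(t,305,193,50,75,8)])
cv2.imwrite("pics/c1.png",a)
b=np.hstack([crop(s,225,170,80,90,5),crop(s,145,215,80,90,5)])
cv2.imwrite("pics/c2.png",b)
E
```

```text
(no output)
```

View pics/c1.png

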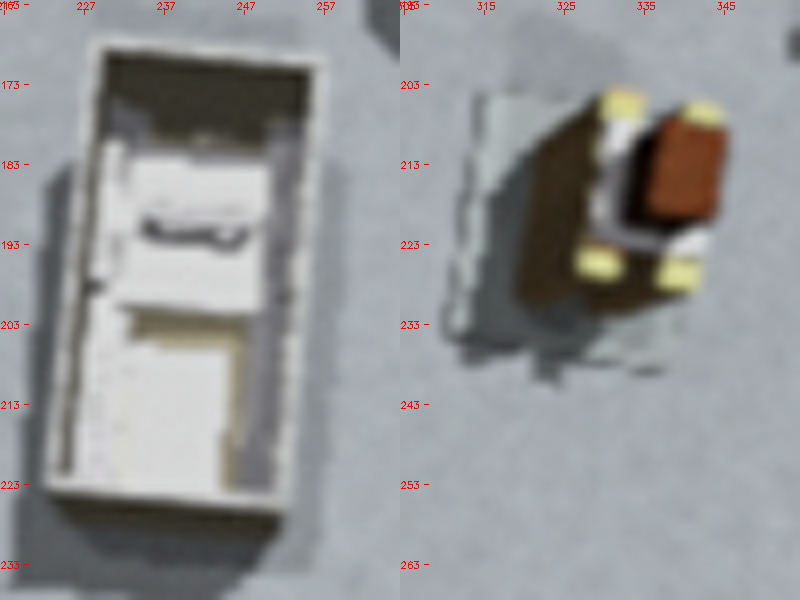

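View pics/c2.png

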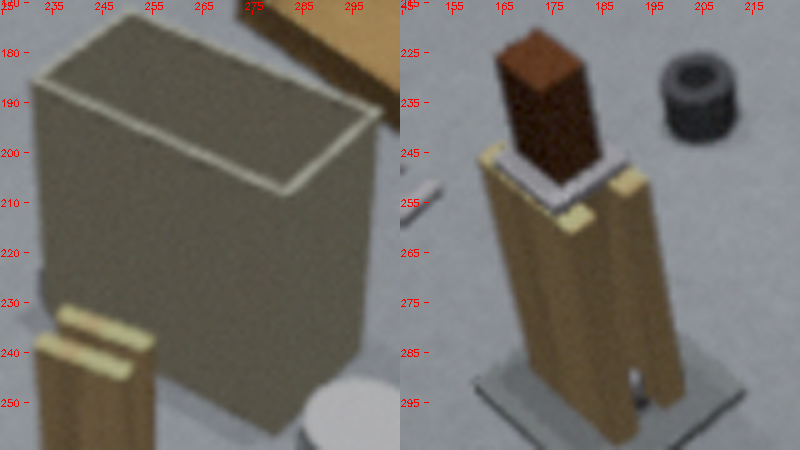

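```bash
cat > fit.py <<'E'
from h import *
from scipy.optimize import least_squares
def fit(obs,x0):
    # obs: list of (cam, local pts, pixels)
    def f(p):
        c,s=np.cos(p[2]),np.sin(p[2]); r=[]
        for cm,L,px in obs:
            L=np.array(L,float)/1000; W=np.c_[p[0]+c*L[:,0]-s*L[:,1],p[1]+s*L[:,0]+c*L[:,1],L[:,2]]
            r.append((proj(cm,W)-px).ravel())
        return np.concatenate(r)
    s=least_squares(f,x0,loss='soft_l1'); print(s.x.round(4),f(s.x).round(1)); return s.x
E
python3 - <<'E'
from fit import *
T,S=cam("top"),cam("scene")
q=lambda a,b,z:[[a,b,z],[a,-b,z],[-a,b,z],[-a,-b,z]]
tb=(T,q(73,38,150),[(228.4,167.5),(257.4,170.25),(222.1,223.75),(251.75,226.6)])
sb=(S,q(73,38,150)+[[73,-38,0]],[(300.9,191.5),(281.9,208.1),(250.5,171.9),(231.1,185.5),(279.5,256.5)])
print("bin");fit([tb],[.53,-.02,0]);fit([sb],[.53,-.02,0]);B=fit([tb,sb],[.53,-.02,0])
tr=(T,q(30,19,140)+[[-30,7,140],[-30,-7,140]],[(329.9,203.75),(344.9,205.4),(326.5,227.1),(342,229),(332,227.5),(336.6,228.5)])
sr=(S,[[-30,-19,140],[30,-19,140],[30,19,140],[-45,-40,8],[45,40,8]],[(160.5,246.1),(179.1,261.3),(194.5,251.1),(159.1,291.1),(213.5,293.1)])
print("rest");fit([tr],[.48,-.25,0]);fit([sr],[.48,-.25,0]);fit([tr,sr],[.48,-.25,0])
th=(T,q(15,11,198),[(337,207.5),(345.5,208.5),(335.5,218.5),(343.9,220)])
sh=(S,q(15,11,198),[(181.5,226.9),(173.1,232.5),(171.9,220.5),(163.9,226.1)])
print("handle");fit([th],[.48,-.25,0]);fit([sh],[.48,-.25,0]);fit([th,sh],[.48,-.25,0])
print("tray");fit([(T,q(90,75,30),np.array([(193,271),(268,298),(155,358),(232,390)])/1.5625)],[.51,.28,0])
f=lambda x,y:(217+x/8-.5,163+y/8-.5)
P=atz(T,[f(125,303),f(265,313),f(130,150),f(270,158)],.05)
bar=atz(T,[f(195,235),f(195,205)],.075)
c,s=np.cos(B[2]),np.sin(B[2]); M=np.array([[c,-s],[s,c]])
print(((P[:,:2]-B[:2])@M).round(4),((bar[:,:2]-B[:2])@M).round(4))
E
```

```text
bin
[ 0.5378 -0.0254 -0.08  ] [-0.3 -0.2  0.2  0.  -0.1 -0.   0.2  0.2]
[ 0.5402 -0.025  -0.0681] [-0.1  0.   0.2  0.3 -0.  -1.1 -0.7 -0.5  0.5  0.6]
[ 0.5391 -0.0249 -0.0729] [-0.7 -0.6 -0.2 -0.6 -0.1 -0.4  0.2 -0.4 -0.5 -0.  -0.4  0.2 -0.2 -1.3
 -1.  -0.8  0.   0.4]
rest
[ 0.4941 -0.2716 -0.1278] [ 0.  -0.  -0.3  0.5  0.5 -0.3 -0.3  0.  -0.3  0.   0.5 -0.2]
[ 0.4973 -0.2734 -0.168 ] [-0.3  0.1 -0.4  0.6  0.1  0.1  0.2 -0.3  0.5 -0.6]
[ 0.4954 -0.2723 -0.1471] [ 0.5 -0.6  0.1  0.2  0.6 -1.  -0.2 -0.4 -0.3 -0.6  0.5 -0.7 -0.7 -0.4
 -0.3 -0.2 -0.1 -0.9 -0.2 -0.5  0.2 -1.8]
handle
[ 0.4946 -0.2713 -0.139 ] [-0.2 -0.7  0.2 -0.2 -0.3  0.4  0.2  0.4]
[ 0.4976 -0.2737 -0.1137] [ 0.9 -0.1 -0.   0.7  0.1 -0.5 -1.2 -0.1]
[ 0.4958 -0.2722 -0.1272] [ 0.1 -1.1  0.6 -0.8  0.1  0.   0.7 -0.1  0.7 -0.8 -0.3 -0.2  0.1 -1.3
 -1.2 -1. ]
tray
[ 0.5111  0.266  -0.3411] [ 0.  -2.   1.3 -0.7 -0.9  1.8 -0.1  0.6]
[[ 0.0016  0.0222]
 [ 0.0027 -0.0263]
 [ 0.0551  0.0257]
 [ 0.057  -0.023 ]] [[ 0.0235 -0.0002]
 [ 0.0338  0.0008]]
```

```bash
cat >> h.py <<'E'
from math import pi
np.set_printoptions(precision=4,suppress=True)
def st(m=""): print(m,"t",round(arm.read_time_s(),2),"p",np.array(arm.read_ee_pos()).round(4),"F",np.array(arm.read_contact_force()).round(2),"gap",round(arm.read_finger_gap(),3))
E
python3 - <<'E'
from h import *
st("start"); print(arm.read_tcp_rot())
y=-.137; x=[.4957,-.2724]
for yy in (y,y+pi):
    print(arm.solve_ik([*x,.25],[pi,0,yy]))
arm.command_gripper(0.6)
arm.reach([*x,.25],[pi,0,y]); st("above")
arm.move_straight([*x,.155],.1); st("down")
arm.command_gripper(0,40); st("grip"); print(arm.read_tcp_rot())
F=[arm.read_contact_force() for _ in range(5)]; print(np.array(F).round(3))
E
```

```text
start t 1.7 p [0.1535 0.5281 0.2387] F [-0.11  0.19 -0.22] gap 1.0
[-3.1416 -0.      2.8588]
[-0.7117  0.4008  1.2321 -0.      1.5087  0.9961]
[-0.7117  0.4008  1.2321  0.      1.5087 -2.1455]
above t 5.42 p [ 0.496  -0.2718  0.25  ] F [-0.24  0.28 -0.82] gap 0.598
down t 6.53 p [ 0.496  -0.2726  0.1556] F [ 0.35 -0.62  0.38] gap 0.603
grip t 7.09 p [ 0.4957 -0.2723  0.1551] F [-0.63  0.85  0.5 ] gap 0.246
[-3.1415 -0.0001 -0.137 ]
[[-0.63   0.849  0.501]
 [-0.63   0.849  0.501]
 [-0.63   0.849  0.501]
 [-0.63   0.849  0.501]
 [-0.63   0.849  0.501]]
```

```bash
cat >> h.py <<'E'
B=np.array([.539,-.025]); BY=-.074
def bw(lx,ly=0,b=B,y=BY): return b+np.array([np.cos(y)*lx-np.sin(y)*ly,np.sin(y)*lx+np.cos(y)*ly])
E
python3 - <<'E'
from h import *
arm.move_straight([.4957,-.2723,.31],.15); st("lift")
p=bw(-5); arm.reach([*p,.31],[pi,0,BY]); arm.dwell(.3); st("over"); print(arm.read_tcp_rot())
# predicted points of hook: origin z = tcp-15
t=np.array(arm.read_ee_pos()); o=t-[0,0,.015]; c,s=np.cos(BY),np.sin(BY)
W=lambda L:np.array([[o[0]+c*a-s*b,o[1]+s*a+c*b,o[2]+z] for a,b,z in np.array(L)/1000])
out=[]
for n in("scene","top"):
    C=cam(n); im=C["pixels"].copy(); 
    save(im,n+"1.png")
    pts=proj(C,W([[0,0,-110],[22,0,-106],[20,-18,0],[-20,-18,0],[20,18,0],[22,0,-119.5],[0,0,-10]])); print(n,pts.round(1))
    ctr=pts[0].astype(int); k=7
    x0,y0=ctr[0]-28,ctr[1]-(60 if n=="scene" else 40)
    o2=cv2.resize(im[y0:y0+80,x0:x0+57],None,fx=k,fy=k,interpolation=cv2.INTER_CUBIC)
    for u,v in pts: cv2.drawMarker(o2,(int((u-x0+.5)*k),int((v-y0+.5)*k)),(255,0,0),cv2.MARKER_CROSS,9,1)
    out.append(o2); print(n,x0,y0)
save(np.hstack(out),"over1.png")
E
```

```text
lift t 8.28 p [ 0.4955 -0.2722  0.309 ] F [-0.31 -0.73 -2.15] gap 0.244Traceback (most recent call last):
  File "<stdin>", line 3, in <module>
rig.IKError: the arm cannot take that pose within its joint ranges
```

```bash
python3 - <<'E'
from h import *
for lx in(-30,-5,15):
  for z in (.29,.3,.31,.345,.36):
    p=bw(lx/1000); print(lx,z,arm.solve_ik([*p,z],[pi,0,BY]), arm.solve_ik([*p,z],[pi,0,BY+pi]))
E
```

```text
-30 0.29 [-0.2774  0.2757  1.3061 -0.      1.5598  1.3674] [-0.2774  0.2757  1.3061  0.      1.5598 -1.7742]
-30 0.3 [-0.2774  0.2705  1.2849 -0.      1.5862  1.3674] [-0.2774  0.2705  1.2849  0.      1.5862 -1.7742]
-30 0.31 [-0.2774  0.2658  1.2633 -0.      1.6125  1.3674] [-0.2774  0.2658  1.2633  0.      1.6125 -1.7742]
-30 0.345 [-0.2774  0.253   1.1834 -0.      1.7053  1.3674] [-0.2774  0.253   1.1834  0.      1.7053 -1.7742]
-30 0.36 [-0.2774  0.2493  1.147  -0.      1.7453  1.3674] [-0.2774  0.2493  1.147   0.      1.7453 -1.7742]
-5 0.29 [-0.2677  0.3215  1.2396 -0.      1.5805  1.3771] [-0.2677  0.3215  1.2396  0.      1.5805 -1.7645]
-5 0.3 [-0.2677  0.3167  1.2184 -0.      1.6065  1.3771] [-0.2677  0.3167  1.2184  0.      1.6065 -1.7645]
-5 0.31 [-0.2677  0.3123  1.1967 -0.      1.6326  1.3771] [-0.2677  0.3123  1.1967  0.      1.6326 -1.7645]
-5 0.345 [-0.2677  0.3007  1.1163 -0.      1.7246  1.3771] [-0.2677  0.3007  1.1163  0.      1.7246 -1.7645]
-5 0.36 [-0.2677  0.2975  1.0796 -0.      1.7645  1.3771] [-0.2677  0.2975  1.0796  0.      1.7645 -1.7645]
15 0.29 [-0.2606  0.3584  1.184  -0.      1.5992  1.3842] [-0.2606  0.3584  1.184   0.      1.5992 -1.7574]
15 0.3 [-0.2606  0.3539  1.1627 -0.      1.625   1.3842] [-0.2606  0.3539  1.1627  0.      1.625  -1.7574]
15 0.31 [-0.2606  0.3498  1.1409 -0.      1.6509  1.3842] [-0.2606  0.3498  1.1409  0.      1.6509 -1.7574]
15 0.345 [-0.2606  0.3393  1.0597 -0.      1.7426  1.3842] [-0.2606  0.3393  1.0597  0.      1.7426 -1.7574]
15 0.36 [-0.2606  0.3366  1.0225 -0.      1.7825  1.3842] [-0.2606  0.3366  1.0225  0.      1.7825 -1.7574]
```

The failure was mine: I passed -5 m instead of -5 mm.

```bash
python3 - <<'E'
from h import *
p=bw(-.005); arm.reach([*p,.31],[pi,0,BY]); arm.dwell(.3); st("over"); print(arm.read_tcp_rot())
t=np.array(arm.read_ee_pos()); o=t-[0,0,.015]; c,s=np.cos(BY),np.sin(BY)
W=lambda L:np.array([[o[0]+c*a-s*b,o[1]+s*a+c*b,o[2]+z] for a,b,z in np.array(L)/1000])
out=[]
for n in("scene","top"):
    C=cam(n); im=C["pixels"].copy(); save(im,n+"1.png")
    pts=proj(C,W([[0,0,-110],[22,0,-106],[20,-18,0],[-20,-18,0],[20,18,0],[22,0,-119.5],[0,0,-10]])); print(n,pts.round(1))
    ctr=pts[0].astype(int); k=7
    x0,y0=ctr[0]-28,ctr[1]-(60 if n=="scene" else 40)
    o2=cv2.resize(im[y0:y0+80,x0:x0+57],None,fx=k,fy=k,interpolation=cv2.INTER_CUBIC)
    for u,v in pts: cv2.drawMarker(o2,(int((u-x0+.5)*k),int((v-y0+.5)*k)),(255,0,0),cv2.MARKER_CROSS,9,1)
    out.append(o2); print(n,x0,y0)
save(np.hstack(out),"over1.png")
E
```

```text
over t 9.56 p [ 0.5341 -0.0254  0.3099] F [ 0.35 -0.22 -1.58] gap 0.245
[ 3.1416  0.0002 -0.0753]
scene [[262.7 174.9]
 [270.6 176.7]
 [265.2 136.8]
 [249.7 131.5]
 [275.5 130.3]
 [270.6 181.7]
 [262.6 135.2]]
scene 234 114
top [[239.8 196.2]
 [240.7 187.1]
 [248.3 180.7]
 [246.6 198.3]
 [232.2 179.2]
 [240.7 188.1]
 [239.4 189.5]]
top 211 156
```

View pics/over1.png

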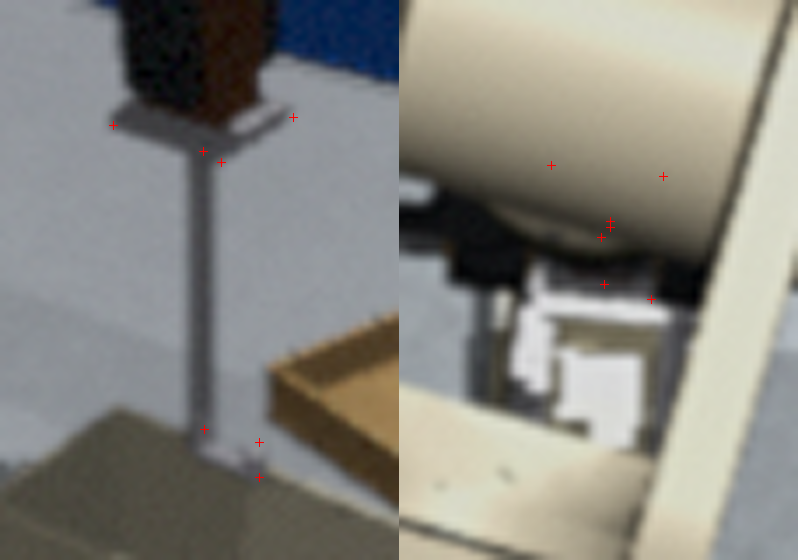

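The shaft and collar match the prediction to within about 0.7 px, so the hook sits in the grip as assumed. Now I'll insert it and feel for the bar.

```bash
sed -i 's/^B=.*/B=np.array([.5393,-.0254]); BY=-.074/' h.py; cat >> h.py <<'E'
def F(): return np.array([arm.read_contact_force() for _ in range(1)])[0]
def go(lx,z,rate=.1,ly=0.,yaw=None):
    arm.move_straight([*bw(lx,ly),z],rate,None if yaw is None else [pi,0,yaw])
E
python3 - <<'E'
from h import *
go(-.006,.31,.1,yaw=BY)
go(-.006,.21,.12); arm.dwell(.2); st("in"); f0=F()
go(-.006,.1887,.05); arm.dwell(.1); st("low")
for lx in (.005,.013,.021):
    go(lx,.1887,.05); arm.dwell(.1); st(lx)
    if abs(F()-f0).max()>4: print("contact");break
E
```

```text
in t 11.09 p [ 0.5335 -0.025   0.2105] F [-1.17  0.9  -1.63] gap 0.245
low t 11.77 p [ 0.5335 -0.025   0.1889] F [-0.38 -0.54 -1.77] gap 0.244
0.005 t 12.23 p [ 0.5443 -0.0257  0.1886] F [ 0.17  0.42 -2.55] gap 0.245
0.013 t 12.64 p [ 0.5522 -0.0264  0.1886] F [ 0.51  0.57 -1.97] gap 0.247
0.021 t 13.05 p [ 0.5602 -0.0269  0.1886] F [ 0.15  0.27 -2.  ] gap 0.247
```

```bash
python3 - <<'E'
from h import *
def favg(n=4):
    a=[]
    for _ in range(n): arm.dwell(.03); a.append(F())
    return np.mean(a,0)
f0=favg(); print("f0",f0)
for z in np.arange(.1915,.2035,.0015):
    go(.021,z,.04); f=favg()-f0; print(round(z,4),np.array(arm.read_ee_pos())[2].round(4),f.round(2))
    if f[2]<-5: print("stop"); break
st()
E
```

```text
f0 [ 0.5768 -0.0066 -2.1767]
0.1915 0.1915 [-0.84  0.37  0.15]
0.193 0.193 [-0.24 -0.    0.2 ]
0.1945 0.1945 [-0.48  0.18  0.02]
0.196 0.196 [-0.52 -0.31 -0.24]
0.1975 0.1975 [-0.68  0.44  0.14]
0.199 0.199 [-1.03 -0.1   0.68]
0.2005 0.2003 [-0.27  0.01 -1.61]
0.202 0.202 [-0.64 -0.49 -1.74]
 t 16.25 p [ 0.5602 -0.027   0.202 ] F [-0.09 -0.32 -4.43] gap 0.244
```

```bash
cat >> h.py <<'E'
def favg(n=3):
    a=[]
    for _ in range(n): arm.dwell(.03); a.append(F())
    return np.mean(a,0)
E
python3 - <<'E'
from h import *
f0=np.array([.1,0,-2.18])
def probe(lx):
    for z in (.2035,.2045,.2055,.2075,.2095):
        go(lx,z,.04); f=favg(2)-f0
        if f[2]<-3.3: break
    else: print(lx,"free",f.round(2)); return True
    print(lx,"held at",z,f.round(2),"t",round(arm.read_time_s(),2)); go(lx,.1985,.05); return False
go(.021,.1985,.05)
for lx in (.008,-.0005):
    go(lx,.1985,.05); print("drag",lx,(favg()-f0).round(2))
while lx>-.042:
    if probe(lx): break
    lx-=.004; go(lx,.1985,.04)
st(lx)
E
```

```text
drag 0.008 [-0.53  0.25  0.77]
drag -0.0005 [-0.55  0.16  0.18]
-0.0005 held at 0.2045 [ 0.44 -0.66 -4.2 ] t 18.08
-0.0045000000000000005 held at 0.2045 [ 0.16  0.61 -4.01] t 19.26
-0.0085 held at 0.2045 [-0.63 -0.13 -4.72] t 20.43
-0.0125 free [ 0.43  0.2  -1.31]
-0.0125 t 22.56 p [ 0.5269 -0.0245  0.2095] F [ 0.12  0.29 -3.59] gap 0.244
```

```bash
cat >> h.py <<'E'
def lift(lx,zs,rate,f0=np.array([.1,0,-2.18]),ly=0.):
    for z in zs:
        go(lx,z,rate,ly); f=favg(2)-f0
        print(round(z,4),f.round(2),end=' | ')
        if f[2]<-4 or abs(f[:2]).max()>2.5: print("STOP"); return False
    return True
E
python3 - <<'E'
from h import *
go(-.0125,.1985,.05); go(-.0155,.1985,.04)
if lift(-.0155,np.r_[np.arange(.204,.228,.003),.24,.26,.28,.3,.32,.335],.06): print("out?")
st()
C=cam("scene"); save(cv2.resize(C["pixels"][60:280,150:400],None,fx=3,fy=2.7),"lift.png"); T=cam("top"); save(T["pixels"],"liftT.png")
E
```

```text
0.204 [ 0.29  0.48 -1.49] | 0.207 [-0.5   0.63 -1.57] | 0.21 [-0.1  -0.08 -2.03] | 0.213 [ 0.03 -0.13 -2.19] | 0.216 [-0.1  -0.08 -2.07] | 0.219 [ 0.06 -0.11 -2.1 ] | 0.222 [ 0.12  0.06 -1.61] | 0.225 [ 0.11  0.28 -1.84] | 0.228 [ 0.02 -0.08 -1.76] | 0.24 [ 0.08  0.34 -2.04] | 0.26 [ 0.08  0.36 -2.45] | 0.28 [-0.7   0.33 -1.42] | 0.3 [ 0.   -0.3  -1.44] | 0.32 [-0.03 -0.22 -2.1 ] | 0.335 [ 0.08  0.84 -1.57] | out?
 t 29.11 p [ 0.5238 -0.0242  0.335 ] F [ 0.48  0.49 -3.74] gap 0.245
```

View pics/lift.png

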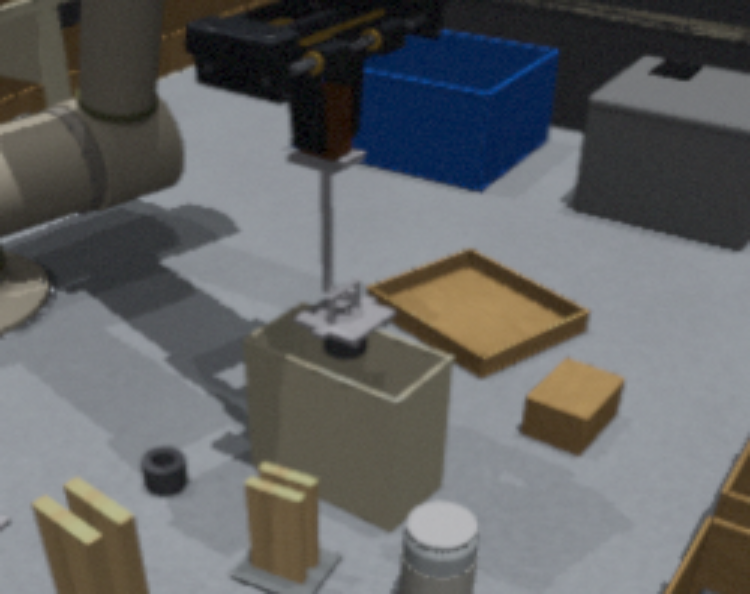

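It's free and hanging level, clear of the bin except for the bush's lower end. I'll raise it further and carry it to the tray.

```bash
python3 - <<'E'
from h import *
go(-.0155,.365,.06); st("up")
d=np.array([np.cos(BY),np.sin(BY)])*.013
g=np.array([.511,.266])-d
arm.move_straight([*g,.365],.13); arm.dwell(.6); st("over tray"); f0=favg(5); print(f0)
arm.move_straight([*g,.205],.08); arm.dwell(.4); st("low")
C=cam("scene"); save(cv2.resize(C["pixels"][90:240,230:400],None,fx=4,fy=4,interpolation=cv2.INTER_CUBIC),"tray1.png")
E
```

```text
up t 29.86 p [ 0.5238 -0.0242  0.3649] F [-1.2   0.75 -3.72] gap 0.247
over tray t 32.86 p [0.498 0.267 0.365] F [ 0.39 -0.19 -3.82] gap 0.245
[-0.0354  0.0326 -3.5852]
low t 35.58 p [0.4981 0.267  0.205 ] F [-0.58  0.3  -5.2 ] gap 0.245
```

View pics/tray1.png

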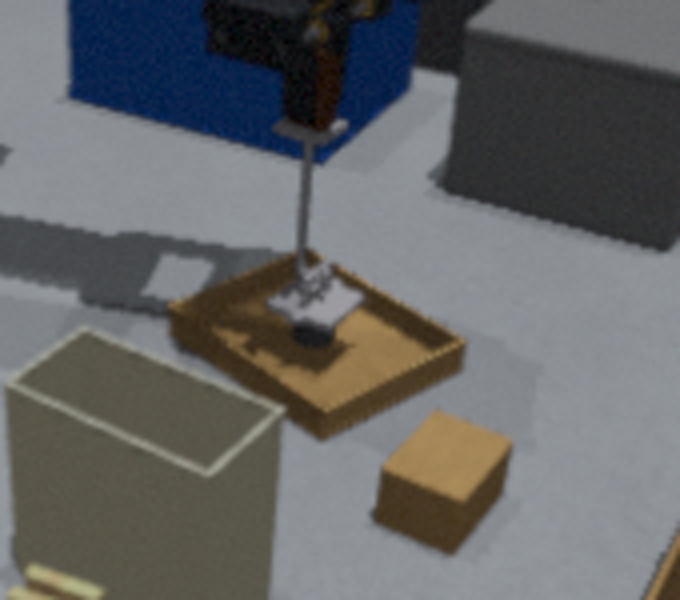

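The hanger hangs upright just above the tray's middle. Next I'll lower it softly, unhook and back away.

```bash
python3 - <<'E'
from h import *
g=np.array([.498,.267]); u=np.array([np.cos(BY),np.sin(BY)])
arm.move_straight([*g,.192],.04)
for z in (.1905,.189,.1875,.186): arm.move_straight([*g,z],.012); print(z,favg().round(2))
arm.move_straight([*g,.1777],.04); print(favg().round(2))
for k in (.01,.02,.032): arm.move_straight([*(g-u*k),.1777],.05); print(k,favg().round(2))
g=g-u*.032
arm.move_straight([*g,.31],.15); st("clear")
C=cam("scene"); save(cv2.resize(C["pixels"][90:240,230:400],None,fx=4,fy=4,interpolation=cv2.INTER_CUBIC),"tray2.png")
E
```

```text
0.1905 [ 0.13 -0.63 -3.82]
0.189 [ 0.3  -0.15 -2.76]
0.1875 [ 0.32 -0.04 -1.91]
0.186 [ 0.3   0.09 -2.56]
[-0.13 -0.53 -2.37]
0.01 [ 0.15  0.09 -2.63]
0.02 [ 0.18  0.2  -2.14]
0.032 [ 0.12 -0.4  -1.84]
clear t 40.48 p [0.4658 0.2693 0.3091] F [ 0.14 -0.57 -2.73] gap 0.244
```

View pics/tray2.png

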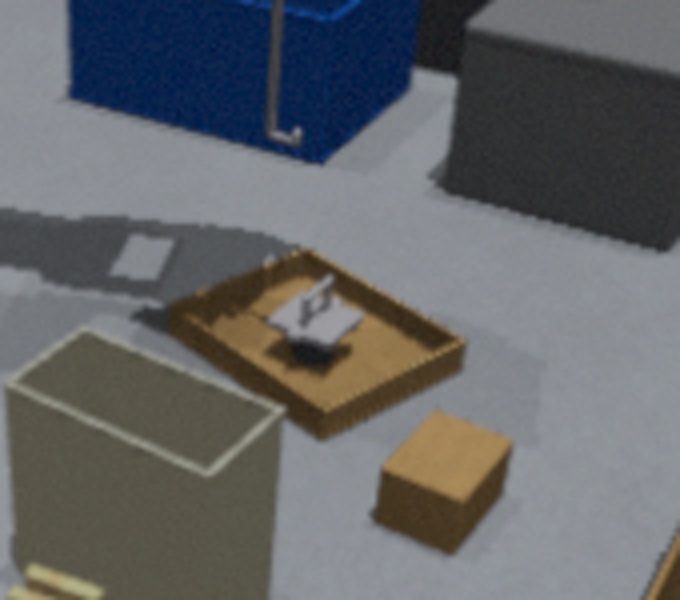

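The hanger stands upright in the tray. Now I'll return the hook to its recorded place on the rest.

```bash
python3 - <<'E'
from h import *
x=[.4957,-.2723]
arm.move_straight([*x,.31],.2,[pi,0,-.137]); arm.dwell(.3); st("over rest"); f0=favg()
ok=True
for z in (.27,.255,.22,.185,.165,.159):
    arm.move_straight([*x,z],.08); f=favg(2)-f0; print(z,f.round(2))
    if abs(f).max()>4: ok=False; print("STOP"); break
if ok:
    for z in (.1572,.1562,.1555,.155,.1545):
        arm.move_straight([*x,z],.015); f=favg()-f0; print(z,f.round(2))
        if f[2]>1.5: break
st("seated")
C=cam("scene"); save(cv2.resize(C["pixels"][170:320,110:280],None,fx=4,fy=4,interpolation=cv2.INTER_CUBIC),"rest2.png")
E
```

```text
over rest t 43.69 p [ 0.4957 -0.2722  0.31  ] F [-0.6  -0.54 -2.54] gap 0.246
0.27 [ 0.5  -0.66 -0.27]
0.255 [0.03 0.04 0.06]
0.22 [ 0.11 -0.17 -1.16]
0.185 [ 0.44 -0.74  0.2 ]
0.165 [ 0.67  0.04 -0.42]
0.159 [ 0.82 -0.76 -0.69]
0.1572 [ 0.6  -0.47 -0.65]
0.1562 [-0.1  -0.4  -0.36]
0.1555 [-0.   -0.44 -0.51]
0.155 [ 0.02 -0.43  0.69]
0.1545 [-1.46  1.18  7.16]
seated t 48.76 p [ 0.4958 -0.2724  0.1551] F [-2.47  1.02  6.02] gap 0.244
```

View pics/rest2.png

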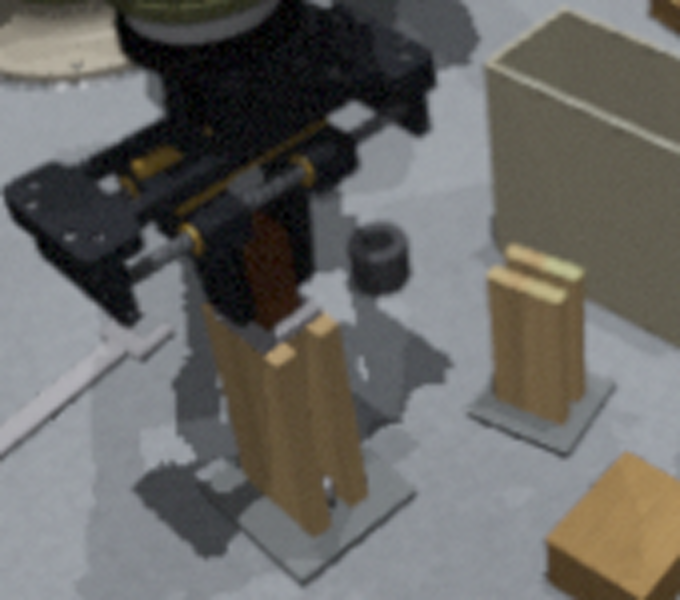

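The collar is seated at 0.155, as at the grasp. I'll release, retreat and check.

```bash
python3 - <<'E'
from h import *
arm.move_straight([.4957,-.2723,.1551],.02)
arm.command_gripper(0.6); st("open")
arm.move_straight([.4957,-.2723,.27],.1)
arm.reach([.40,-.05,.33],[pi,0,-.137]); arm.dwell(.3); st("away")
C=cam("scene"); im=C["pixels"]; save(cv2.resize(im,(800,600),interpolation=cv2.INTER_CUBIC),"end.png")
for l in("rod","hanger","rest"): print(l,[(w(C,d["at"]).round(3).tolist(),round(d["p"],2)) for d in arm.look_for(C,l)[:2]])
E
```

```text
open t 49.68 p [ 0.4957 -0.2723  0.1551] F [-0.95  0.1   0.34] gap 0.603
away t 52.27 p [ 0.4003 -0.0505  0.3296] F [ 0.06 -0.5  -0.59] gap 0.597
rod [([0.633, -0.387, 0.029], 0.84), ([0.504, -0.283, 0.169], 0.62)]
hanger [([0.514, 0.256, 0.039], 0.84), ([0.555, -0.064, 0.107], 0.42)]
rest [([0.572, -0.162, 0.046], 0.84), ([0.518, -0.287, 0.051], 0.64)]
```

View pics/end.png

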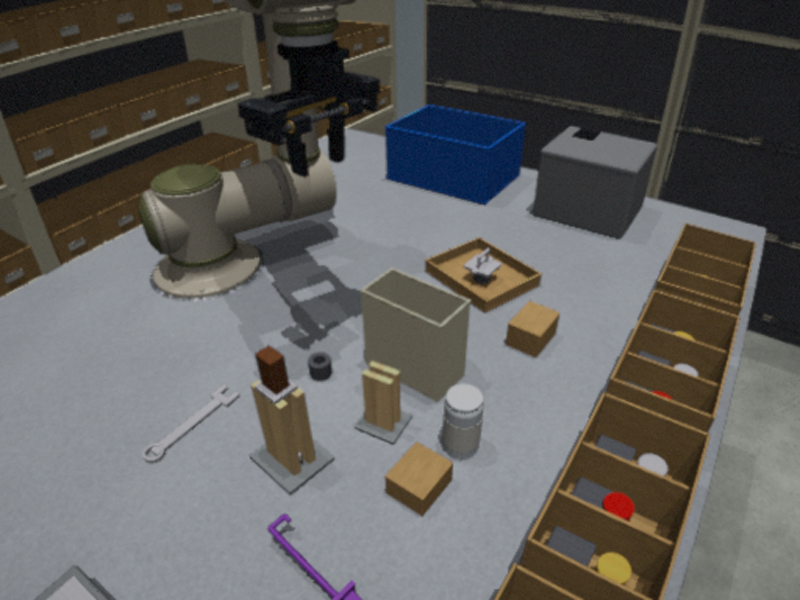

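The final view shows the hook upright on the large rest at (272,370) and the hanger upright in the tray at (482,267). Everything else in view is where it was.

```bash
python3 -c "
from h import *
arm.sign_off(); st('done')"
```

```text
the job is handed in; nothing more can be done
the job is handed in; nothing more can be done
```

The hanger now stands upright in the tray, the hook is back upright on the larger rest, and I handed the job in with the robot clear. The last clock reading before hand-in was 52.3 s of the 72 s allowed.

- **Finding the notches:** I caught the bar and drew the hanger towards the robot, trying a gentle lift every 4 mm. It was held three times, at no more than about 3 N above its weight, and came free on the fourth try. I went 3 mm further in and lifted it out, with only about its own weight (roughly 1.8 N) on the hook and no clear contact with the bin.
- **Setting down:** the hanger's weight came off smoothly over about 3 mm of lowering. The hook then came out from under the bar without a noticeable force.
- **Returning the hook:** the collar touched the rest at the height where I had picked it up. My last small step down pressed it with about 7 N before I released it.
- **Last checks:** the final picture shows the hook and hanger as wanted and the things in view where they were. The tape is hidden behind the bin from that camera, so I did not check it again.
- **Errors and disagreements:** one move call failed early on because I gave it metres instead of millimetres; nothing moved. The two cameras disagreed by about 3 mm, so I used the mean for the rest and close to it for the bin.

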